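Clear the leaning panel and file the brush tube in the sound hole of the sloping rack

ROBOT

A 6-joint arm with a two-finger parallel gripper is mounted at the origin on the work surface. World frame = base frame: x ahead of the robot, y to its left, z up, the work surface at z = 0. Lengths are in m, angles in rad, forces in N, time in s.
With the tool pointing down it reaches from about 0.4 to 0.825 m from the base axis. Payload 7 kg.
Tool frame: the origin (TCP) lies on the centre line of the jaws, within the pads' length; the fingertips stand robot.nose_length ahead of it and the grasp point (between the pads) lies 3 mm ahead of it (robot.nose_length is the distance from the TCP to the fingertips, in m); z points along the fingers, y is the line along which they close (so a half turn about z gives the same grasp; the last joint's range is limited). The gripper opens to 85 mm and grips with 20 to 120 N. Pads are 22 mm wide; open, the fingers measure 114 mm over their backs; the gripper's body (76 mm by 85 mm) begins 54 mm behind the grasp point. The pads swing forward as they close: fully open they stand 13 mm farther back than shut.
Start: joints at [1.411, 0.359, 0.012, 0, -1.224, -0.288], TCP at [0.292, 0.608, 0.253] pointing down, gripper open.
Joint ranges: [-3.07, 3.07], [-1.43, 2.12], [-1.02, 1.25], [-3.03, 1.67], [-3.05, -0], [-3.03, 3.03]. Speed limits (rad/s): [2.39, 2.39, 3.01, 3.14, 3.14, 3.14].

INTERFACE

Orientations are given as a rotation vector (axis times angle).
In Python, from bench import monitor, imaging, robot gives the robot as it stands.
- The arm moves only by the tool step_arm, never from a script. Its argument "moves" is a list that holds one entry, the list of rows, each a list of 4 numbers: the shift along the tool's x, y, z in mm, then the turn about the tool's z in rad. In form: [[[tx, ty, tz, roll], ...]]. A call has exactly 5 rows; each row shifts and turns the commanded pose from where the row before left it, along the tool's axes as they then stand; what a row does not reach is not made up. A row lasts 1/10 s, in which the tool goes at most 50 mm and 8.59 degrees, less where a joint would pass 70% of its speed; a pose out of reach is approached as far as the arm can. A call with a gripper value outside its range is refused whole. "jaw" is the finger opening in mm, from 0 to 85.4, set as the call begins (left out, the last holds). The fingers move at their own pace and stop on an object; the grip force is fixed at half the most. Time passes only in rows, so rows that do not move let the fingers close, or fill a call up. It gives the time, the measured TCP pose, the force, the opening and the grip force at its end, in the units of the state.
- monitor.sense(): the state, without advancing time (a new reading comes with each control period).
- imaging.get_image(name): name is "scene" or "top"; returns a dict with "color" (420x560x3 uint8, red, green, blue), "fovy" (degrees; the focal length in pixels is half the picture's height over the tangent of half this angle, whatever the lens; pixels are square), "cx", "cy" (the principal point, pixels), "pose" (4x4, takes a point from camera to world coordinates). Camera axes: x right, y up, looking along -z (the intrinsics and any distortion apply to the point x, -y, -z); pixel columns grow to the right and rows downward; lengths in m; the calibration is good to about 2 mm. A picture is of the moment at which its call begins. There is no depth.
- robot.sign_off(): hands the job in; it is judged then, once.
Trained networks look in a picture, given as the dict that the camera call returned (one of the last four; its "shot" number tells which), for a name from the list of things; names that differ only in an ending like _2 or _b are one class to them, and where a whole thing is asked for, a point or a joint stands for the part that bears it (a point fixed in the world has none). Each returns a list of dicts, best first, with "score" (0 to 1); they miss things now and then, are a little off and sometimes report something else, mostly with a low value. They report only what shows in the picture. A call takes as long as a camera call. They do not tell look-alikes from the thing itself.
- imaging.cut_out(picture, label): "region" (420x560 bool, what is visible of it) and "at" ([row, column] in pixels, amid what is visible of it).
The state is a dict: "time": time; "q": joint angles; "joint_vel": joint speeds; "joint_efforts": joint torques, N m; "tool_pos": TCP position; "eef_rot": TCP orientation; "wrist_force": force on the tool from outside, world axes, zero at the start; "moment": the same for the moment, N m; "opening": finger opening in m; "grip_force": force on a finger pad.
Only numpy, scipy, OpenCV 4.12 (cv2) and the standard library are available. Lean on these libraries where they do the work, as an engineer would, in place of code of your own. Each camera call takes 0.05 s, during which the arm holds its last target. There are 200 camera calls.

TASK

A small painting panel stands in front of the sloping tube rack: lean it against the stack of books instead, standing on its short edge on the table as it does now. Move the tall tube out of the upright stand into the sloping rack, fully home: one of the rack's two open holes is blocked deep inside by a broken-off stub, so feel which one takes the tube all the way down and leave it there. Leave the short tubes in their holes and do not knock the tins, the jar or the box about.

Things in the scene. Friction and masses are not known exactly. Their poses are not given: they have to be found in the camera images.
- rack: fixed wooden sloping rack, a block 250 mm long (y) with a row of four holes 28 mm wide, 55 mm deep. Its 60 mm wide top face is tipped 25 deg to the robot: holes point up along (-0.423, 0, 0.906) of its frame. Origin: on the table under it; y along the row, z up. Upper edges: front x -55, z 106 mm; back x 0, z 132 mm. Outer holes (y +95, -95) hold short tubes; inner (y +30, -30) are open
- left_mouth (a point): centre of the mouth of the open hole at y = +30 mm of the rack (chamfered 3 mm). In one of the two open holes, which one differs, a wooden stub is jammed that leaves only 30 mm of the 55 mm depth
- left_floor (a point): centre of the floor of that hole, 55 mm down its axis
- right_mouth (a point): centre of the mouth of the open hole at y = -30 mm of the rack (chamfered 3 mm)
- right_floor (a point): centre of the floor of that hole, 55 mm down its axis
- panel: plywood painting panel, 12 mm thick (x), 120 mm wide (y), 190 mm high (z), 160 g. Origin: centre of its lower short edge; z up along the panel, +x its back, -x its pale face. At the start it stands on the short edge in front of the rack and leans back 18 deg on the rack's front upper edge, in the way of both open holes
- books: fixed stack of four books, 115 mm high, 170 mm wide (y), 150 mm deep. Origin: on the table under the middle of its upright front face; that face looks along -x of the frame (to the robot), the stack extends to +x, top at z = 115 mm. To the left or the right of the rack
- stand: fixed upright wooden block, 70 x 170 (y) x 55 mm high, with three vertical holes 29 mm wide, 45 mm deep, at y = +55, 0, -55 mm, each holding a tube. Origin: centre of its underside. On the other side of the rack from the books
- tall_tube: the tall closed aluminium brush tube, 26 mm across, 145 mm long, about 80 g, standing in one of the stand's holes (which one differs). Origin: centre of its foot; z along the tube to its top. Foot chamfered 3 mm
- short_tube_1: short aluminium brush tube in the stand, 26 mm across, 100 mm long; origin at its foot, z to its top
- short_tube_2: another like it, in the stand
- rack_tube_1: another like it, in the rack's outer hole at y = +95 mm
- rack_tube_2: another like it, in the rack's outer hole at y = -95 mm
- paint_tin: loose closed steel tin with a blue band, 80 mm across, 85 mm high, behind the rack; origin: centre of its underside
- open_tin: loose open tin, 74 mm across, 70 mm high, between robot and rack; origin: centre of its underside
- jar: loose amber jar with black cap, 64 mm across, 80 mm high, behind the rack; origin: centre of its underside
- matchbox: loose flat box, 55 x 90 x 25 mm, between robot and rack; origin: centre of its underside
Things that resemble listed ones, but are neither listed nor needed, are in the scene too. Of the things that look like the panel, the larger one is meant. What is shaped like the tall_tube but purple is not meant.

How it is judged:
By the outcome, as a careful person would: the job done as asked, in the order asked, and still so for the second after the job is handed in, with the robot touching nothing.
It also fails if it takes over 70 s, if anything falls off the work surface, if the arm or the gripper's body presses on something with over 40 N, if the wrist force passes 120 N, or if a joint passes its speed limit or range.

## Working session

There is one attempt and no reset: what is moved stays moved. The work goes in short steps, Python scripts to look and compute and a tool call to move; the robot and the scene stay as the last step left them, time stands still between calls to the robot, and variables do not carry over. Pictures are saved under pics/ and viewed, at most 10 in all, crops included, and the job is handed in when it is done.

Besides the shell and the picture viewer there is one more tool, called as name(argument=value, ...) on one line, values as JSON. step_arm: Moves the arm, as the interface text tells. Its arguments: {"type":"object","properties":{"moves":{"type":"array"},"jaw":{"type":"number"}},"required":["moves"]}

```bash
ls; mkdir -p pics; python3 - <<'E'
from bench import monitor, imaging, robot
import cv2,numpy as np
s=monitor.sense();print(s, robot.nose_length)
for n in("scene","top"):
    p=imaging.get_image(n);cv2.imwrite(f"pics/{n}0.png",p["color"][...,::-1]);print(n,{k:v for k,v in p.items() if k!="color"})
E
```

```text
pics
{'time': 0.0, 'q': array([ 1.41111205e+00,  3.59372092e-01,  1.10755624e-02, -3.33129197e-04,
       -1.22410744e+00, -2.88082316e-01]), 'joint_vel': array([-0.00024859,  0.00055926, -0.00063457, -0.00222055, -0.00037984,
        0.00044155]), 'joint_efforts': array([ 1.09629989e-03, -5.83317590e+01,  2.93419325e+01,  6.93638384e+00,
       -5.94775222e-03,  2.06529108e-05]), 'tool_pos': array([0.29208884, 0.60804317, 0.25238356]), 'eef_rot': array([ 3.06156336e+00, -6.97302082e-01, -3.28809148e-04]), 'wrist_force': array([-0.09846569, -0.86088176, -0.48950048]), 'moment': array([ 0.01334981,  0.00417453, -0.02720689]), 'grip_force': 0.0, 'opening': 0.08567205622863984} 0.022
scene {'fovy': 56.43344419936868, 'cx': 277.8966352912048, 'cy': 210.0336110860401, 'pose': array([[-0.32972023, -0.60368671,  0.72584222,  1.27640018],
       [ 0.94407726, -0.21217467,  0.25238866,  0.26742368],
       [ 0.00164166,  0.76846878,  0.63988517,  0.71010646],
       [ 0.        ,  0.        ,  0.        ,  1.        ]]), 'shot': 1}
top {'fovy': 49.50913252613722, 'cx': 279.68279963841525, 'cy': 212.49169503567597, 'pose': array([[-0.00608698,  0.99658822, -0.08230964,  0.48764396],
       [-0.99997379, -0.00574352,  0.00440888,  0.01973213],
       [ 0.00392109,  0.08233432,  0.99659705,  1.32180937],
       [ 0.        ,  0.        ,  0.        ,  1.        ]]), 'shot': 2}
```

View pics/scene0.png

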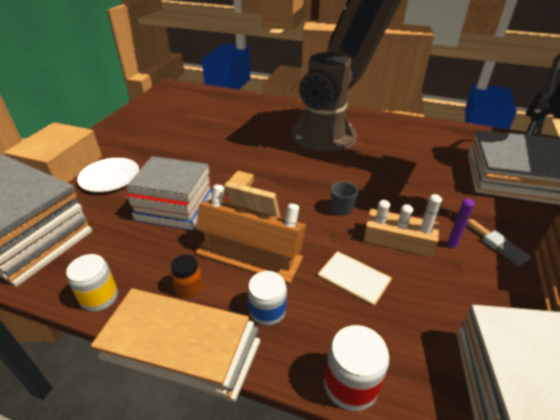

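View pics/top0.png

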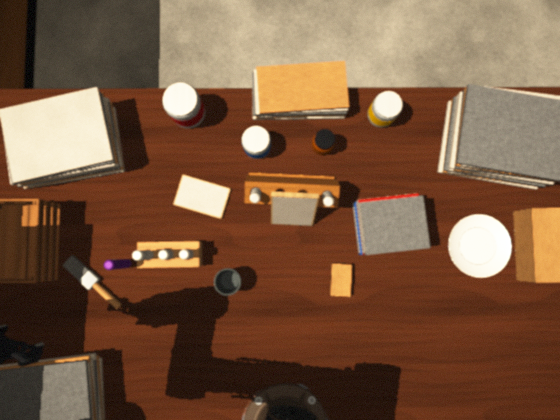

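The two views show the rack at top (292,190) with the panel in front (295,210). The books are at (392,224). The stand is at (168,254), with the tall tube probably in its left hole at (139,256), and the purple decoy is at (108,265). Next I fit poses to the masks.

```bash
cat > h.py <<'E'
import numpy as np,cv2
from scipy.optimize import minimize
from scipy.spatial.transform import Rotation as R
from bench import monitor, imaging, robot
def proj(p,X):
    T=np.linalg.inv(p["pose"]);c=np.atleast_2d(X)@T[:3,:3].T+T[:3,3]
    f=210/np.tan(np.radians(p["fovy"]/2))
    return np.c_[p["cx"]+f*c[:,0]/-c[:,2], p["cy"]+f*c[:,1]/c[:,2]]
def ray(p,uv):
    f=210/np.tan(np.radians(p["fovy"]/2))
    d=p["pose"][:3,:3]@np.array([(uv[0]-p["cx"])/f,-(uv[1]-p["cy"])/f,-1]);return p["pose"][:3,3],d/np.linalg.norm(d)
def at_z(p,uv,z):
    o,d=ray(p,uv);return o+d*(z-o[2])/d[2]
def tri(p1,uv1,p2,uv2):
    o1,d1=ray(p1,uv1);o2,d2=ray(p2,uv2)
    s=np.linalg.lstsq(np.c_[d1,-d2],o2-o1,rcond=None)[0];a=o1+s[0]*d1;b=o2+s[1]*d2
    return (a+b)/2,np.linalg.norm(a-b)
def fill(p,X,S=8):
    uv=np.round(proj(p,X)*S*1.0).astype(np.int32)  # hull with subpixel
    m=np.zeros((420,560),np.uint8);h=cv2.convexHull(uv.reshape(-1,1,2))
    cv2.fillConvexPoly(m,h,255,cv2.LINE_AA,3);return m/255.
def box(x0,x1,y0,y1,z0,z1): return np.array([[x,y,z] for x in(x0,x1) for y in(y0,y1) for z in(z0,z1)])/1e3
def cyl(r,h):
    a=np.linspace(0,2*np.pi,32);return np.array([[r*np.cos(t),r*np.sin(t),z] for z in(0,h) for t in a])/1e3
def pose(v): # x,y,yaw
    return R.from_euler('z',v[2]),np.array([v[0],v[1],0])
def fit(ps,masks,ign,pts,v0,step=(.01,.01,.05)):
    def cost(v):
        r,t=pose(np.r_[v,[0]*(3-len(v))]);c=0
        for p,m,g in zip(ps,masks,ign):
            if m is None: continue
            f=fill(p,r.apply(pts)+t);c+=(np.abs(f-cv2.GaussianBlur(m.astype(np.float32),(3,3),0))*~g).sum()/max(m.sum(),1)
        return c
    n=len(v0);best=None;v=np.array(v0,float)
    for k in (1,.4,.15):
        s=np.vstack([v]+[v+k*step[i]*np.eye(n)[i] for i in range(n)])
        q=minimize(cost,v,method='Nelder-Mead',options=dict(initial_simplex=s,xatol=1e-5,fatol=1e-5,maxiter=300));v=q.x
    return v,q.fun
def dets(p,l): return [d for d in imaging.cut_out(p,l) if d["score"]>.3]
E
python3 - <<'E'
from h import *
import pickle
ps=[imaging.get_image(n) for n in("top","scene")];D={}
for l in("rack","panel","books","stand","tall_tube","short_tube_1","paint_tin","open_tin","jar","matchbox"):
    D[l]=[dets(p,l) for p in ps]
    for p,n in zip(D[l],("top","scene")): print(l,n,[(round(d["score"],2),np.round(d["at"]).astype(int).tolist(),int(d["region"].sum())) for d in p])
pickle.dump((ps,D),open("d.pkl","wb"))
E
```

```text
rack top [(0.62, [184, 292], 2057)]
rack scene [(0.57, [242, 246], 6106)]
panel top [(0.9, [196, 203], 1568), (0.78, [204, 291], 1451)]
panel scene [(0.95, [196, 253], 1085), (0.83, [280, 354], 2106)]
books top [(0.76, [226, 391], 4076), (0.67, [186, 291], 1961)]
books scene [(0.84, [192, 168], 4679), (0.71, [209, 428], 469)]
stand top [(0.56, [255, 167], 1325)]
stand scene [(0.64, [237, 400], 1892)]
tall_tube top [(0.6, [253, 141], 228), (0.53, [141, 256], 733), (0.51, [265, 121], 227), (0.47, [281, 340], 666)]
tall_tube scene [(0.78, [208, 427], 442)]
short_tube_1 top [(0.58, [255, 185], 119)]
short_tube_1 scene [(0.63, [216, 402], 248), (0.55, [214, 381], 230)]
paint_tin top [(0.84, [139, 256], 808)]
paint_tin scene [(0.95, [296, 268], 1773)]
open_tin top [(0.72, [204, 295], 1447)]
open_tin scene [(0.79, [197, 341], 750)]
jar top [(0.65, [141, 324], 492), (0.58, [183, 287], 2082)]
jar scene [(0.78, [275, 189], 1109)]
matchbox top [(0.57, [282, 341], 664)]
matchbox scene [(0.78, [180, 246], 294)]
```

```bash
cat > f.py <<'E'
from h import *
import pickle
ps,D=pickle.load(open("d.pkl","rb"))
Z=np.zeros((420,560),bool);dil=lambda m:cv2.dilate(m.astype(np.uint8),np.ones((5,5)))>0
def M(l,i): return [x["region"] for x in D[l][i]]
def ig(ls,own):
    g=[]
    for i in(0,1):
        z=Z.copy()
        for l,k in ls:
            for m in M(l,i)[k:k+1 if k>=0 else None]: z|=dil(m)
        g.append(z)
    return g
b=[M("books",0)[0],M("books",1)[0]]
g0=at_z(ps[0],(391,240),.1)
B=fit(ps,b,[Z,Z],box(0,150,-85,85,0,115),[g0[0]-.05,g0[1],0]);print("books",B)
st=[M("stand",0)[0],M("stand",1)[0]]
tub=[dil(M("tall_tube",0)[0])|dil(M("short_tube_1",0)[0]),dil(M("tall_tube",1)[0])|dil(M("short_tube_1",1)[0])|dil(M("short_tube_1",1)[1])]
g0=at_z(ps[0],(167,255),.05)
S=fit(ps,st,tub,box(-35,35,-85,85,0,55),[g0[0],g0[1],0]);print("stand",S)
pm=[M("panel",0)[1],M("panel",1)[0]]
g0=at_z(ps[0],(292,184),.1)
rk=np.vstack([[(x,y,z) for y in(-125,125)] for x,z in((-55,106),(0,132),(0,0),(-55,0))])/1e3
K=fit(ps,[M("rack",0)[0],M("rack",1)[0]],[dil(pm[0]),dil(pm[1])],rk,[g0[0]+.025,g0[1],0]);print("rack",K)
ov=[]
for p,n in zip(ps,("top","scene")):
    im=cv2.resize(p["color"][...,::-1],None,fx=3,fy=3,interpolation=cv2.INTER_CUBIC)
    def line(v,X,c):
        r,t=pose(v);uv=((proj(p,r.apply(np.array(X)/1e3)+t)+.5)*3*8).astype(int);cv2.polylines(im,[uv],True,c,1,cv2.LINE_AA,3)
    line(K[0],[(-55,-125,106),(-55,125,106),(0,125,132),(0,-125,132)],(0,255,0));line(K[0],[(0,-125,0),(0,125,0),(0,125,132),(0,-125,132)],(0,255,0))
    for y in(-95,-30,30,95):
        a=np.linspace(0,6.28,20);r_=R.from_euler('y',-25,degrees=True)
        line(K[0],r_.apply(np.c_[14*np.cos(a),14*np.sin(a),0*a])+[-27.2,y,119],(255,255,0))
    line(B[0],[(0,-85,115),(0,85,115),(150,85,115),(150,-85,115)],(255,0,255));line(B[0],[(0,-85,0),(0,85,0),(0,85,115),(0,-85,115)],(255,0,255))
    line(S[0],[(-35,-85,55),(-35,85,55),(35,85,55),(35,-85,55)],(0,255,255))
    ov.append(im)
cv2.imwrite("pics/ov_top.png",np.vstack([ov[0][470:800,330:1100], ov[0][700:820,330:1100]*0])[:330])
cv2.imwrite("pics/ov_sc.png",ov[1][420:900,550:1350])
cv2.imwrite("pics/ov_top.png",ov[0][480:820,400:1200]) 
cv2.imwrite("pics/ov_top2.png",np.hstack([ov[0][480:820,680:1320]]))
E
python3 f.py
```

```text
books (array([ 0.48388974, -0.29871883,  0.11080982]), np.float64(0.13038471930906942))
stand (array([0.47871312, 0.32445364, 0.01517296]), np.float64(0.2562751954605289))
rack (array([ 0.68505532, -0.02094172, -0.0518026 ]), np.float64(0.3781399350361545))
```

View pics/ov_sc.png

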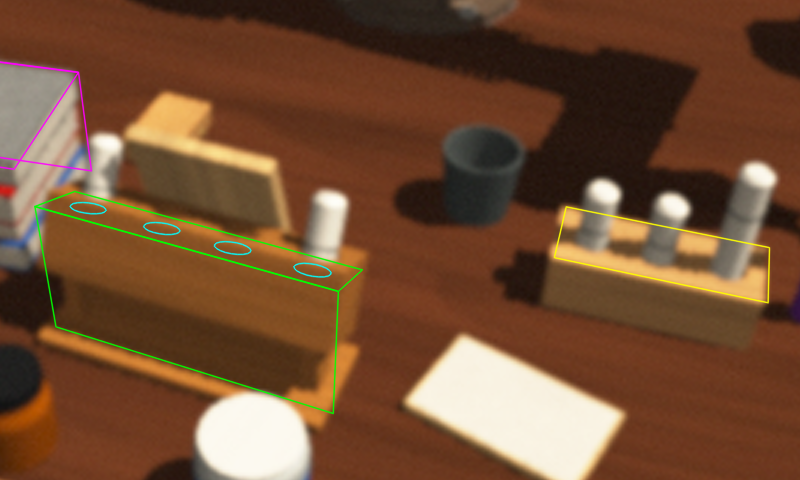

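View pics/ov_top.png

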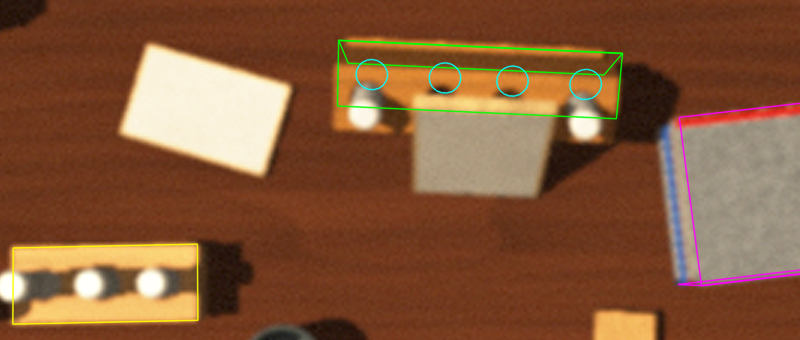

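Books and stand fit well. The rack model is wrong: top shows its front edge lower, near crop row 130, and a base plate behind it. I'll zoom in and pick its edges by hand.

```bash
python3 - <<'E'
from h import *
import pickle
ps,D=pickle.load(open("d.pkl","rb"))
def crop(p,x,y,w,h,k):
    im=cv2.resize(p["color"][y:y+h,x:x+w,::-1],None,fx=k,fy=k,interpolation=cv2.INTER_LANCZOS4)
    im=cv2.addWeighted(im,2.2,cv2.GaussianBlur(im,(0,0),k*1.0),-1.2,0)
    for i in range(0,w,10): cv2.line(im,(i*k,0),(i*k,6 if i%50 else 14),(255,255,255),1)
    for i in range(0,h,10): cv2.line(im,(0,i*k),(6 if i%50 else 14,i*k),(255,255,255),1)
    return im
cv2.imwrite("pics/z.png",np.vstack([crop(ps[1],185,165,130,48*0+66,6),np.zeros((6,780,3),np.uint8),crop(ps[0],235,165,130,33,6)[:198]]))
cv2.imwrite("pics/z.png",crop(ps[1],185,175,130,100,6))
cv2.imwrite("pics/z2.png",crop(ps[0],225,165,130,70,6))
E
```

```text
(no output)
```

View pics/z.png

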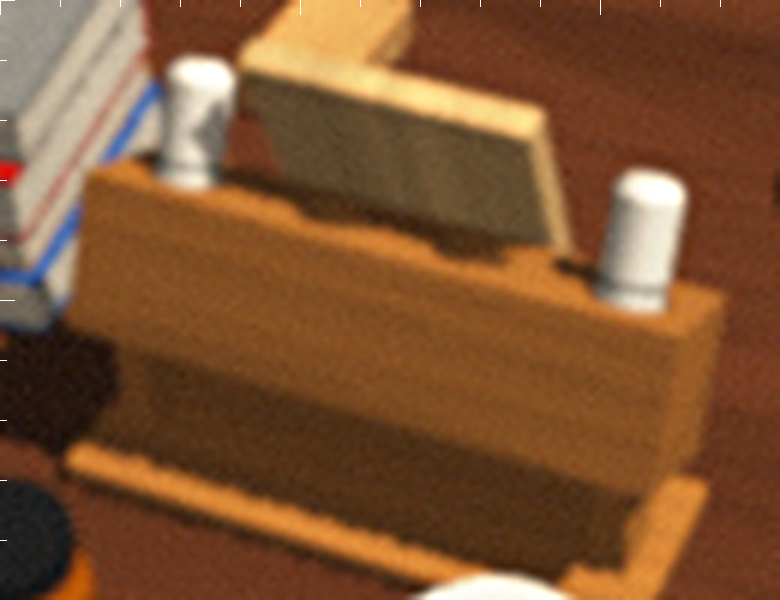

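View pics/z2.png

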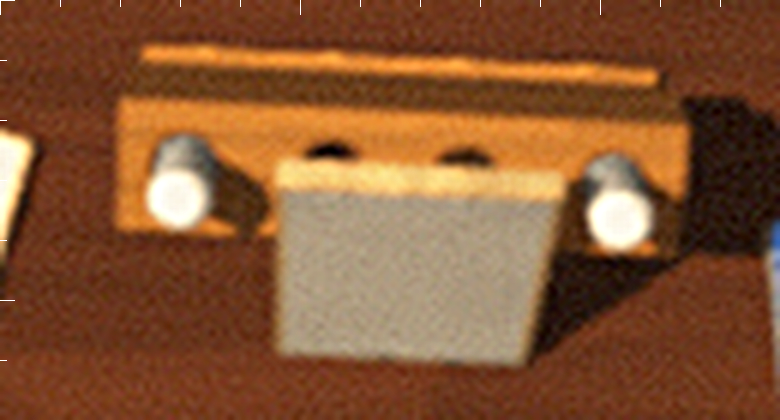

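Scene crop: rack back upper edge runs (90,178)–(682,335) and front corners are (127,156) and (724,296). Top crop: front edge runs (117,232)–(688,256). Panel top and bottom edges are clear in both, so I fit poses from these clicks.

```bash
cat > g.py <<'E'
from h import *
import pickle
from scipy.optimize import least_squares
ps,D=pickle.load(open("d.pkl","rb"))
T=lambda u,v:(0,225+u/6-.42,165+v/6-.42)
S=lambda u,v:(1,185+u/6-.42,175+v/6-.42)
def solve(cl,fn,v0):
    X=np.array([c[0] for c in cl])/1e3
    def res(v):
        W=fn(v,X);return np.concatenate([(proj(ps[c[1][0]],W[i])[0]-c[1][1:]) for i,c in enumerate(cl)])
    q=least_squares(res,v0,loss='soft_l1',x_scale=[.01,.01,.05]+[.05]*(len(v0)-3));return q.x,res(q.x).reshape(-1,2)
flat=lambda v,X:pose(v)[0].apply(X)+pose(v)[1]
rc=[((0,-125,132),S(90,178)),((0,125,132),S(682,335)),((-55,-125,106),S(127,156)),((-55,125,106),S(724,296)),
((-55,125,106),T(117,232)),((-55,-125,106),T(688,256)),((-46.5,95,159.8),T(180,198)),((-46.5,-95,159.8),T(620,218)),((-46.5,-95,159.8),S(202,76)),((-46.5,95,159.8),S(651,190))]
K,r=solve(rc,flat,[.66,-.02,-.05]);print("rack",K);print(np.round(r,1).tolist())
def pan(v,X): return R.from_euler('zy',[v[2],v[3]]).apply(X)+[v[0],v[1],.006*np.sin(v[3])]
pc=[((-6,60,0),T(277,352)),((-6,-60,0),T(525,362)),((-6,60,190),T(277,190)),((-6,-60,190),T(560,200)),((6,60,190),T(277,160)),((6,-60,190),T(566,172)),
((6,-60,190),S(245,68)),((6,60,190),S(535,137)),((-6,-60,190),S(257,42)),((-6,60,190),S(545,103))]
P,r=solve(pc,pan,[.58,-.02,-.05,.31]);print("panel",P);print(np.round(r,1).tolist())
for a,b in(((T(272+20,190)),S(0,0)),): pass
print("edge heights",[np.round(tri(ps[0],np.array(pc[i][1][1:]),ps[1],np.array(pc[j][1][1:])),4) if 0 else tri(ps[0],np.array(pc[i][1][1:]),ps[1],np.array(pc[j][1][1:])) for i,j in((2,9),(3,8),(4,7),(5,6))])
print("rackedge",[tri(ps[0],np.array(rc[i][1][1:]),ps[1],np.array(rc[j][1][1:])) for i,j in((4,3),(5,2),(6,9),(7,8))])
# tall tube: top cap centres
for l in("tall_tube","short_tube_1"):
  for i in(0,1):
    for d in D[l][i]:
        ys,xs=np.nonzero(d["region"]); print(l,i,xs.min(),xs.max(),ys.min(),ys.max())
st=np.array([.47871,.32445,.01517])
for y in(55,0,-55):
    for h in(145,100):
        print(y,h,[np.round(proj(p,flat(st,np.array([[0,y,10+h]])/1e3))[0],1) for p in ps])
E
python3 g.py
```

```text
rack [ 0.66574063 -0.01969411 -0.04266927]
[[-1.1, -0.6], [0.6, 0.1], [5.4, -1.7], [1.1, -0.2], [0.8, -1.0], [-1.2, -1.6], [0.6, -0.4], [1.2, -1.0], [-0.1, -1.2], [0.4, -1.5]]
panel [ 0.56791082 -0.02339871 -0.03622188  0.32003394]
[[1.1, 0.4], [1.2, -0.1], [0.1, -0.5], [0.6, -0.9], [0.2, 0.2], [-0.4, -0.5], [0.2, -0.9], [0.7, -0.2], [0.4, -0.7], [0.9, 1.2]]
edge heights [(array([0.62295963, 0.03566046, 0.18555097]), np.float64(0.0025996631356817426)), (array([ 0.61868457, -0.08323485,  0.18198564]), np.float64(0.003044083722549334)), (array([0.63626632, 0.03605983, 0.17951592]), np.float64(0.0018301832691082)), (array([ 0.63045227, -0.08490514,  0.17745871]), np.float64(2.7379558708945618e-05))]
rackedge [(array([0.61441779, 0.10733193, 0.10390557]), np.float64(0.005239408076667566)), (array([ 0.60468448, -0.15218673,  0.09706181]), np.float64(0.011919076626560252)), (array([0.62325646, 0.07771885, 0.15565187]), np.float64(0.002668463437380472)), (array([ 0.61391435, -0.11147484,  0.15547027]), np.float64(0.0035065038182365235))]
tall_tube 0 132 153 248 260
tall_tube 0 242 271 127 157
tall_tube 0 104 130 259 269
tall_tube 0 330 351 264 296
tall_tube 1 420 440 195 233
short_tube_1 0 179 192 249 258
short_tube_1 1 397 411 206 229
short_tube_1 1 375 388 201 223
55 145 [array([136.7, 254.8]), array([436.8, 196.3])]
55 100 [array([142. , 254.7]), array([431.9, 211.2])]
0 145 [array([158.4, 254.4]), array([412.3, 191.8])]
0 100 [array([162.8, 254.2]), array([408.2, 206.6])]
-55 145 [array([180. , 253.9]), array([388.5, 187.4])]
-55 100 [array([183.6, 253.8]), array([385.2, 202.1])]
```

Measured poses:

| Thing | Position | Notes |
|---|---|---|
| Panel | (0.568, -0.023) | leans 18° |
| Rack | (0.666, -0.020) | yaw -0.043 |
| Books face | (0.484, -0.299) | yaw 0.11 |
| Tall tube | stand's +55 hole, about (0.478, 0.379) | |

The heights agree with the text. I start by turning the gripper and heading for the panel.

```bash
cat > w.py <<'E'
import sys
from h import *
# usage: w.py [x y z toolx_yaw]  -> delta in tool frame
def st():
    s=monitor.sense();r=R.from_rotvec(s["eef_rot"]);M=r.as_matrix();yaw=np.arctan2(M[1,0],M[0,0])
    print("t",round(s["time"],2),"pos",np.round(s["tool_pos"]*1e3,1),"yaw",round(yaw,3),"zdir",np.round(M[:,2],3),"F",np.round(s["wrist_force"],1),"open",round(s["opening"]*1e3,1),"grip",round(s["grip_force"],1),"q",np.round(s["q"],2))
    return s,M,yaw
if __name__=="__main__":
    s,M,yaw=st();a=list(map(float,sys.argv[1:]))
    if a:
        d=M.T@(np.array(a[:3])-s["tool_pos"]*1e3);print("d tool",np.round(d,1))
        if len(a)>3: 
            y=a[3];print("roll",round(-((y-yaw+np.pi)%(2*np.pi)-np.pi),3)); c,n=np.cos(y),np.sin(y)
            D=np.array(a[:3])-s["tool_pos"]*1e3;print("after roll: tx,ty,tz",np.round([c*D[0]+n*D[1],n*D[0]-c*D[1],-D[2]],1))
E
echo
```

step_arm(moves=[[[0, 0, -10, 0.145], [0, 0, -10, 0.145], [0, 0, -10, 0.145], [0, 0, -10, 0.145], [0, 0, 0, 0.145]]], jaw=85)

```text
time: 1.7
tool_pos: [0.2926, 0.609, 0.2951]
eef_rot: [-2.61, 1.745, 0.001]
wrist_force: [-0.8, 0.2, -0.4]
opening: 0.085
grip_force: 0.0
```

step_arm(moves=[[[0, 0, 0, 0.145], [0, 0, 0, 0.145], [0, 0, 0, 0.145], [40, -20, 0, 0], [40, -20, 0, 0]]])

```text
time: 2.2
tool_pos: [0.3291, 0.5265, 0.2924]
eef_rot: [2.181, -2.26, 0.001]
wrist_force: [0.8, -0.3, -0.3]
opening: 0.0848
grip_force: 0.0
```

```bash
python3 w.py 622 -25 290 -1.607
```

```text
t 2.2 pos [329.1 526.5 292.4] yaw -1.606 zdir [-0.    -0.001 -1.   ] F [ 0.8 -0.3 -0.3] open 84.8 grip 0.0 q [ 1.33  0.25 -0.05  0.   -1.27 -1.36]
d tool [ 540.8 -312.3    3. ]
roll 0.001
after roll: tx,ty,tz [ 540.6 -312.7    2.4]
```

step_arm(moves=[[[41, -24, 0, 0], [41, -24, 0, 0], [41, -24, 0, 0], [41, -24, 0, 0], [41, -24, 0, 0]]])

```text
time: 2.7
tool_pos: [0.4422, 0.316, 0.2937]
eef_rot: [-2.18, 2.261, 0.0]
wrist_force: [0.6, 0.4, 0.0]
opening: 0.0851
grip_force: 0.0
```

step_arm(moves=[[[41, -24, 0, 0], [41, -24, 0, 0], [41, -24, 0, 0], [41, -24, 0, 0], [41, -24, 0, 0]]])

```text
time: 3.2
tool_pos: [0.5546, 0.1066, 0.2937]
eef_rot: [-2.18, 2.261, -0.0]
wrist_force: [1.4, 0.8, 0.3]
opening: 0.0848
grip_force: 0.0
```

step_arm(moves=[[[43, -24, 0, 0], [43, -24, 0, 0], [44, -24, 0, 0], [0, 0, 0, 0], [0, 0, 0, 0]]])

```text
time: 3.7
tool_pos: [0.6212, -0.0255, 0.2927]
eef_rot: [2.176, -2.265, -0.001]
wrist_force: [-0.2, 0.4, 0.1]
opening: 0.0849
grip_force: 0.0
```

```bash
python3 w.py 622 -25 167 -1.607; python3 - <<'E'
from h import *
p=imaging.get_image("scene");cv2.imwrite("pics/a.png",cv2.resize(p["color"][100:300,150:400,::-1],None,fx=3,fy=3))
E
```

```text
t 3.7 pos [621.2 -25.5 292.7] yaw -1.611 zdir [-0.001 -0.    -1.   ] F [-0.2  0.4  0.1] open 84.9 grip 0.0 q [ 0.27  0.25 -0.05 -0.   -1.27 -0.31]
d tool [ -0.6  -0.9 125.7]
roll -0.004
after roll: tx,ty,tz [ -0.6  -0.8 125.7]
```

step_arm(moves=[[[0, 0, 40, 0], [0, 0, 40, 0], [0, 0, 25, 0], [0, 0, 20, 0], [0, 0, 0, 0]]])

```text
time: 4.25
tool_pos: [0.619, -0.0228, 0.1657]
eef_rot: [2.179, -2.258, -0.005]
wrist_force: [-1.2, -0.2, -0.5]
opening: 0.0848
grip_force: 0.0
```

step_arm(moves=[[[0, 0, 0, 0], [0, 0, 0, 0], [0, 0, 0, 0], [0, 0, 0, 0], [0, 0, 0, 0]]], jaw=50)

```text
time: 4.75
tool_pos: [0.6212, -0.0241, 0.1689]
eef_rot: [-2.179, 2.262, -0.001]
wrist_force: [0.2, 0.0, -0.0]
opening: 0.0497
grip_force: 0.0
```

```bash
python3 w.py 575 -25 167 -1.607; python3 - <<'E'
from h import *
p=imaging.get_image("scene");cv2.imwrite("pics/a.png",cv2.resize(p["color"][100:300,150:400,::-1],None,fx=3,fy=3))
E
```

```text
t 4.75 pos [621.2 -24.1 168.9] yaw -1.608 zdir [ 0.001  0.    -1.   ] F [ 0.2  0.  -0. ] open 49.7 grip 0.0 q [ 0.27  0.34 -0.22  0.   -1.01 -0.31]
d tool [ 2.7 46.2  1.9]
roll -0.001
after roll: tx,ty,tz [ 2.6 46.2  1.9]
```

View pics/a.png

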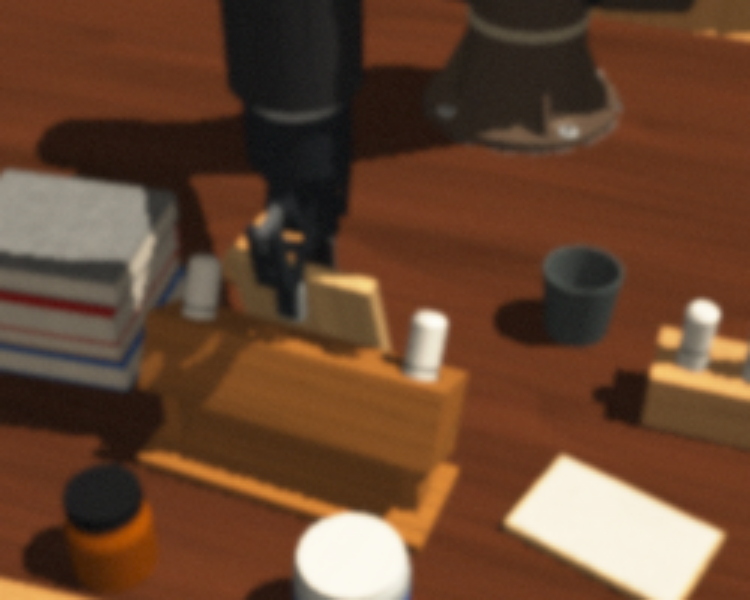

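The fingers straddle the panel's top edge at crop (285,270), with the back finger behind it. I pull it upright toward the robot, then close.

step_arm(moves=[[[0, 11, 0, 0], [0, 11, 0, 0], [0, 11, 0, 0], [0, 11, 0, 0], [0, 8, 0, 0]]])

```text
time: 5.3
tool_pos: [0.5677, -0.0221, 0.1685]
eef_rot: [-2.18, 2.262, 0.0]
wrist_force: [1.5, 0.6, 0.1]
opening: 0.0501
grip_force: 0.1
```

step_arm(moves=[[[0, 0, 0, 0], [0, 0, 0, 0], [0, 0, 0, 0], [0, 0, 0, 0], [0, 0, 0, 0]]], jaw=5)

```text
time: 5.8
tool_pos: [0.5698, -0.0221, 0.1686]
eef_rot: [-2.18, 2.262, -0.001]
wrist_force: [1.0, 0.6, 3.2]
opening: 0.0116
grip_force: 59.7
```

```bash
python3 w.py; python3 - <<'E'
from h import *
import pickle
ps=[imaging.get_image(n) for n in("top","scene")]
for p,n in zip(ps,"ts"):
    cv2.imwrite(f"pics/b{n}.png",p["color"][...,::-1])
    for d in dets(p,"panel"): ys,xs=np.nonzero(d["region"]);print(n,round(d["score"],2),xs.min(),xs.max(),ys.min(),ys.max())
a=cv2.resize(ps[0]["color"][150:300,200:360,::-1],None,fx=2.4,fy=2.4);b=cv2.resize(ps[1]["color"][150:300,170:330,::-1],None,fx=2.4,fy=2.4)
cv2.imwrite("pics/b.png",np.hstack([a,b]))
E
```

```text
t 5.8 pos [569.8 -22.1 168.6] yaw -1.608 zdir [ 0.001 -0.    -1.   ] F [1.  0.6 3.2] open 11.6 grip 59.7 q [ 0.3   0.26 -0.34  0.   -0.97 -0.34]
t 0.59 174 229 176 209
s 0.74 317 390 252 305
s 0.7 236 284 167 218
```

View pics/b.png

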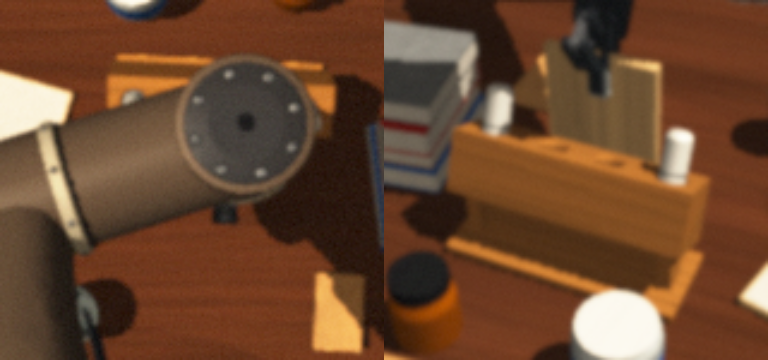

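The panel is gripped upright (12 mm opening, 60 N) and clear of the rack, and both holes show in the scene crop. I carry it in -x first, then -y, to stay clear of the books' corner.

step_arm(moves=[[[0, 0, -35, 0], [0, 0, -35, 0], [0, 40, 0, 0], [0, 45, 0, 0], [0, 42, 0, 0]]])

```text
time: 6.5
tool_pos: [0.4396, -0.0179, 0.2369]
eef_rot: [2.177, -2.262, -0.003]
wrist_force: [-0.6, 1.1, -1.6]
opening: 0.0116
grip_force: 59.8
```

step_arm(moves=[[[35, 0, 0, -0.05], [45, 0, 0, -0.05], [45, 0, 0, -0.048], [45, 0, 0, 0], [45, 0, 0, 0]]])

```text
time: 7.0
tool_pos: [0.4533, -0.2332, 0.2376]
eef_rot: [2.341, -2.094, -0.003]
wrist_force: [1.7, 2.1, -1.6]
opening: 0.0114
grip_force: 60.1
```

step_arm(moves=[[[35, 0, 0, 0], [20, 0, 0, 0], [0, 0, 0, 0], [0, 0, 0, 0], [0, 0, 0, 0]]])

```text
time: 7.5
tool_pos: [0.4598, -0.2858, 0.2377]
eef_rot: [2.341, -2.095, -0.002]
wrist_force: [0.2, 0.2, -2.7]
opening: 0.0115
grip_force: 60.1
```

```bash
python3 w.py 440 -303.6 169 -1.46
```

```text
t 7.5 pos [ 459.8 -285.8  237.7] yaw -1.46 zdir [-0.001  0.001 -1.   ] F [ 0.2  0.2 -2.7] open 11.5 grip 60.1 q [-0.19  0.15 -0.31 -0.   -1.12  0.31]
d tool [15.6 21.6 68.7]
roll 0.0
after roll: tx,ty,tz [15.5 21.7 68.7]
```

step_arm(moves=[[[8, 11, 0, 0], [8, 11, 0, 0], [0, 0, 25, 0], [0, 0, 25, 0], [0, 0, 12, 0]]])

```text
time: 8.0
tool_pos: [0.4385, -0.3045, 0.1747]
eef_rot: [2.34, -2.095, -0.004]
wrist_force: [0.1, 0.4, -1.6]
opening: 0.0111
grip_force: 59.9
```

step_arm(moves=[[[0, 0, 4, 0], [0, 0, 2, 0], [0, 0, 1, 0], [0, 0, 0, 0], [0, 0, 0, 0]]])

```text
time: 8.5
tool_pos: [0.4407, -0.3049, 0.17]
eef_rot: [-2.341, 2.094, -0.002]
wrist_force: [-0.3, 0.0, -1.4]
opening: 0.0115
grip_force: 60.0
```

```bash
python3 w.py 440 -303.6 169 -1.46
```

```text
t 8.5 pos [ 440.7 -304.9  170. ] yaw -1.46 zdir [ 0.001 -0.    -1.   ] F [-0.3  0.  -1.4] open 11.5 grip 60.0 q [-0.24  0.2  -0.41  0.   -0.96  0.35]
d tool [-1.3  0.5  1. ]
roll 0.0
after roll: tx,ty,tz [-1.3  0.5  1. ]
```

step_arm(moves=[[[0, 0, 1, 0], [0, 0, 0.7, 0], [0, 0, 0, 0], [0, 0, 0, 0], [0, 0, 0, 0]]])

```text
time: 9.0
tool_pos: [0.4408, -0.3049, 0.1687]
eef_rot: [-2.341, 2.094, -0.002]
wrist_force: [-1.2, 1.9, 5.2]
opening: 0.0115
grip_force: 61.3
```

step_arm(moves=[[[0, 0, 0, 0], [0, 0, 0, 0], [0, 0, 0, 0], [0, 0, 0, 0], [0, 0, 0, 0]]], jaw=36)

```text
time: 9.5
tool_pos: [0.4402, -0.3048, 0.1675]
eef_rot: [2.341, -2.095, -0.0]
wrist_force: [-0.3, 0.7, -0.8]
opening: 0.0359
grip_force: 0.0
```

step_arm(moves=[[[0, -12, 0, 0], [0, -8, 0, 0], [0, -8, 0, 0], [0, -7, 0, 0], [0, -7, 0, 0]]])

```text
time: 10.0
tool_pos: [0.4827, -0.3, 0.1674]
eef_rot: [2.341, -2.095, -0.0]
wrist_force: [-0.2, -0.3, 0.1]
opening: 0.0362
grip_force: 0.1
```

step_arm(moves=[[[0, -4, 0, 0], [0, -4, 0, 0], [0, -3, 0, 0], [0, -1, 0, 0], [0, 0, 0, 0]]])

```text
time: 10.5
tool_pos: [0.4939, -0.2988, 0.1676]
eef_rot: [2.341, -2.095, -0.0]
wrist_force: [-0.1, -0.2, 0.1]
opening: 0.0358
grip_force: 0.0
```

```bash
python3 w.py; python3 - <<'E'
from h import *
p=imaging.get_image("scene");cv2.imwrite("pics/c.png",p["color"][...,::-1])
for d in dets(p,"panel"): ys,xs=np.nonzero(d["region"]);print(round(d["score"],2),xs.min(),xs.max(),ys.min(),ys.max())
def pan(x,y,w,a,X): return R.from_euler('zy',[w,a]).apply(X)+[x,y,.002]
n=np.array([np.cos(.111),np.sin(.111)])
for a in(0,.2,.32):
    b=np.array([.4407,-.3049]);print(a,proj(p,pan(b[0],b[1],.111,a,np.array([[.006,-.06,.19],[.006,.06,.19]]))).round(1).tolist())
E
```

```text
t 10.5 pos [ 493.9 -298.8  167.6] yaw -1.46 zdir [-0.  0. -1.] F [-0.1 -0.2  0.1] open 35.8 grip 0.0 q [-0.21  0.27 -0.32 -0.   -0.98  0.32]
0.87 318 390 253 305
0.57 152 209 139 186
0.54 195 305 201 284
0 [[160.9, 126.4], [201.5, 131.1]]
0.2 [[153.8, 134.6], [195.0, 138.8]]
0.32 [[149.8, 140.8], [191.2, 144.7]]
```

step_arm(moves=[[[0, 0, 0, 0], [0, 0, 0, 0], [0, 0, 0, 0], [0, 0, -10, 0], [0, 0, -20, 0]]], jaw=75)

```text
time: 11.1
tool_pos: [0.4931, -0.2986, 0.1971]
eef_rot: [2.34, -2.094, -0.004]
wrist_force: [-0.3, 0.2, 0.2]
opening: 0.0748
grip_force: 0.0
```

step_arm(moves=[[[0, 0, -40, 0], [0, 0, -40, 0], [-20, 0, -30, -0.145], [-40, 0, 0, -0.145], [-40, 0, 0, -0.145]]])

```text
time: 11.6
tool_pos: [0.4663, -0.2027, 0.3091]
eef_rot: [-2.741, 1.533, -0.003]
wrist_force: [0.5, 1.0, -0.1]
opening: 0.0747
grip_force: 0.0
```

step_arm(moves=[[[-30, 25, 0, -0.145], [-30, 25, 0, -0.145], [-30, 25, 0, -0.145], [-30, 25, 0, -0.145], [-30, 25, 0, -0.145]]], jaw=55)

```text
time: 12.1
tool_pos: [0.2733, -0.1955, 0.3083]
eef_rot: [-3.108, 0.458, -0.002]
wrist_force: [-0.6, -0.6, 0.9]
opening: 0.055
grip_force: 0.0
```

```bash
python3 w.py 478 379 260 0.015; python3 - <<'E'
from h import *
ps=[imaging.get_image(n) for n in("top","scene")]
for p in ps:
  for d in dets(p,"panel"): ys,xs=np.nonzero(d["region"]);print(p["shot"],round(d["score"],2),xs.min(),xs.max(),ys.min(),ys.max())
a=cv2.resize(ps[0]["color"][150:350,:500,::-1],None,fx=1.6,fy=1.6);b=cv2.resize(ps[1]["color"][110:240,60:260,::-1],None,fx=2.1,fy=2.1)
k=cv2.resize(ps[1]["color"][160:260,340:520,::-1],None,fx=2.1,fy=2.1)
c=np.zeros((600,800,3),np.uint8);c[:320]=a;c[325:325+b.shape[0],:b.shape[1]]=b;c[325:325+k.shape[0],422:422+k.shape[1]]=k[:275];cv2.imwrite("pics/d.png",c)
E
```

```text
t 12.1 pos [ 273.3 -195.5  308.3] yaw -0.292 zdir [ 0.002 -0.    -1.   ] F [-0.6 -0.6  0.9] open 55.0 grip 0.0 q [-0.01 -0.29 -0.54  0.   -1.32  1.29]
d tool [  30.4 -609.1   48.6]
roll -0.307
after roll: tx,ty,tz [ 213.3 -571.4   48.3]
10 0.88 174 227 175 217
10 0.76 368 427 240 270
11 0.65 153 200 139 162
```

View pics/d.png

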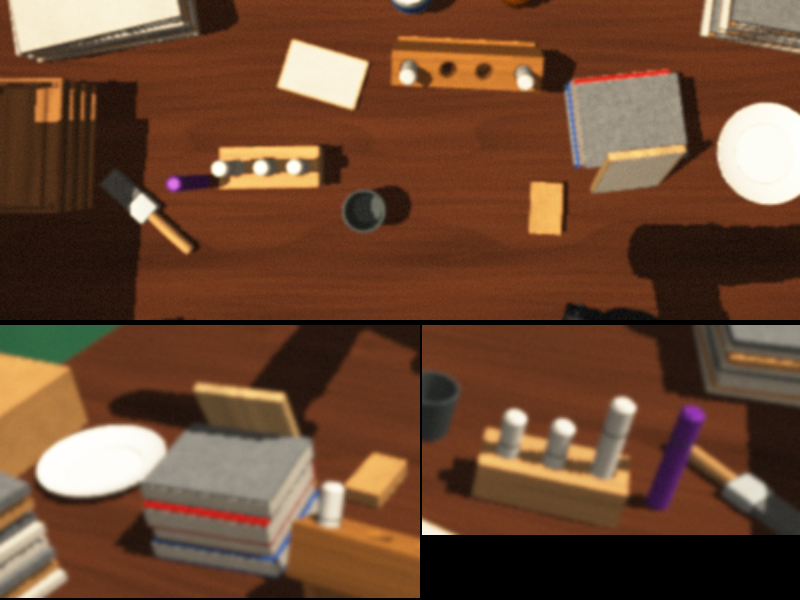

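The panel leans on the books: in the top view its back edge (605,160)–(685,150) is parallel to their front. Both rack holes are open to view at (447,69) and (484,71), and the tall tube is the left one at (219,168). Next I measure the caps and hole mouths numerically.

```bash
cat > m.py <<'E'
from h import *
ps=[imaging.get_image(n) for n in("top","scene")]
K=[.66574,-.01969,-.04267];Sd=[.47871,.32445,.01517]
def W(v,X): r,t=pose(v);return r.apply(np.array(X)/1e3)+t
def blob(p,uv,bright,r=7):
    k=4;u,v=np.round(uv).astype(int);g=cv2.cvtColor(p["color"],cv2.COLOR_RGB2GRAY)[v-r:v+r+1,u-r:u+r+1].astype(float)
    g=cv2.resize(g,None,fx=k,fy=k,interpolation=cv2.INTER_CUBIC)
    th=(np.percentile(g,97)+np.percentile(g,30))/2 if bright else (np.percentile(g,3)+np.percentile(g,70))/2
    m=(g>th) if bright else (g<th)
    n,lab,stt,c=cv2.connectedComponentsWithStats(m.astype(np.uint8))
    i=1+np.argmax([s[4]-3*np.hypot(*(q-g.shape[0]/2)) for s,q in zip(stt[1:],c[1:])]);x,y,w,h=stt[i][:4]
    return np.array([(c[i][0]+.5)/k-.5+u-r,(c[i][1]+.5)/k-.5+v-r]),stt[i][:5]/k
def rep(name,X,v,bright):
    X=W(v,[X])[0];uv=[]
    for p in ps:
        e=proj(p,X)[0];b,s=blob(p,e,bright);uv.append(b);print(name,"pred",e.round(1),"blob",b.round(1),"size",s[2:4])
    q=tri(ps[0],uv[0],ps[1],uv[1]);print("   pred",X.round(4),"tri",q[0].round(4),"gap",round(q[1],4), "top@z",at_z(ps[0],uv[0],X[2])[:2].round(4),"sc@z",at_z(ps[1],uv[1],X[2])[:2].round(4))
if __name__=="__main__":
    rep("tall",(0,55,155),Sd,1);rep("short",(0,0,110),Sd,1);rep("short",(0,-55,110),Sd,1)
    rep("rt1",(-46.5,95,159.8),K,1);rep("rt2",(-46.5,-95,159.8),K,1)
    rep("L",(-27.2,30,119),K,0);rep("R",(-27.2,-30,119),K,0)
E
python3 m.py
```

```text
tall pred [136.7 254.8] blob [137.2 253.8] size [13.   12.25]
tall pred [436.8 196.3] blob [436.2 198.3] size [10.75  9.75]
   pred [0.4779 0.3794 0.155 ] tri [0.4806 0.3793 0.1514] gap 0.0006 top@z [0.4806 0.3785] sc@z [0.4859 0.3782]
short pred [162.8 254.2] blob [162.  256.1] size [15.   11.75]
short pred [408.2 206.6] blob [407.5 208.4] size [10.5   9.25]
   pred [0.4787 0.3244 0.11  ] tri [0.474  0.3265 0.1013] gap 0.0045 top@z [0.4738 0.3266] sc@z [0.4864 0.3234]
short pred [183.6 253.8] blob [183.  254.2] size [ 8.75 10.75]
short pred [385.2 202.1] blob [384.6 204. ] size [10.5 10. ]
   pred [0.4795 0.2695 0.11  ] tri [0.4787 0.2707 0.1037] gap 0.0032 top@z [0.4785 0.271 ] sc@z [0.4876 0.2692]
rt1 pred [255.2 197.2] blob [253.7 197.1] size [10. 13.]
rt1 pred [293.5 204.8] blob [293.5 207.9] size [10.75  9.5 ]
   pred [0.6233 0.0772 0.1598] tri [0.6249 0.0798 0.1527] gap 0.0035 top@z [0.6235 0.0811] sc@z [0.6337 0.0806]
rt2 pred [329.2 199.9] blob [327.1 200.3] size [10.   12.25]
rt2 pred [218.1 186. ] blob [218.5 188.9] size [10.5  9.5]
   pred [ 0.6152 -0.1126  0.1598] tri [ 0.6158 -0.11    0.1523] gap 0.0038 top@z [ 0.6142 -0.1074] sc@z [ 0.6251 -0.1068]
L pred [280.7 192.7] blob [279.2 192.6] size [9.5 9.5]
L pred [263.7 216.8] blob [265.7 211.1] size [15.    4.75]
   pred [0.6398 0.0114 0.119 ] tri [0.6378 0.0156 0.1356] gap 0.0005 top@z [0.64   0.0154] sc@z [0.6192 0.0086]
R pred [303.2 193.5] blob [301.6 193.9] size [9.75 9.5 ]
R pred [240.3 210.6] blob [242. 205.] size [15.    4.25]
   pred [ 0.6373 -0.0485  0.119 ] tri [ 0.6345 -0.0438  0.1352] gap 0.0009 top@z [ 0.6363 -0.0443] sc@z [ 0.6165 -0.0531]
```

Top-view caps and mouths agree: L mouth ≈ (0.640, 0.0155), R mouth ≈ (0.637, -0.044), z 0.119. The tall tube is at (0.479, 0.379) with its top at 0.155.

step_arm(moves=[[[0, 0, 0, -0.105], [0, 0, 0, -0.102], [0, 0, 0, -0.1], [15, -40, 0, 0], [16, -44, 0, 0]]])

```text
time: 12.9
tool_pos: [0.3058, -0.1115, 0.3076]
eef_rot: [3.141, 0.001, -0.001]
wrist_force: [1.8, 0.0, 0.4]
opening: 0.0551
grip_force: 0.0
```

step_arm(moves=[[[16, -44, 0, 0], [16, -44, 0, 0], [16, -44, 0, 0], [16, -44, 0, 0], [16, -44, 0, 0]]])

```text
time: 13.4
tool_pos: [0.3844, 0.112, 0.3076]
eef_rot: [3.141, 0.012, -0.0]
wrist_force: [1.1, -0.1, 0.5]
opening: 0.0548
grip_force: 0.0
```

step_arm(moves=[[[17, -44, 0, 0], [17, -44, 0, 0], [17, -44, 0, 0], [17, -44, 0, 0], [17, -44, 0, 0]]])

```text
time: 13.9
tool_pos: [0.4679, 0.3326, 0.3065]
eef_rot: [3.14, 0.011, -0.001]
wrist_force: [0.8, -0.6, 0.8]
opening: 0.0548
grip_force: 0.0
```

step_arm(moves=[[[17, -40, 0, 0], [0, 0, 0, 0], [0, 0, 0, 0], [0, 0, 0, 0], [0, 0, 0, 0]]])

```text
time: 14.4
tool_pos: [0.4838, 0.3692, 0.3079]
eef_rot: [-3.141, -0.01, -0.0]
wrist_force: [0.4, -1.8, -0.7]
opening: 0.0547
grip_force: 0.0
```

```bash
python3 w.py 479 379 140 0.015
```

```text
t 14.4 pos [483.8 369.2 307.9] yaw 0.007 zdir [ 0.  0. -1.] F [ 0.4 -1.8 -0.7] open 54.7 grip 0.0 q [ 0.97  0.22 -0.06  0.   -1.29  0.6 ]
d tool [ -4.7  -9.8 167.9]
roll -0.008
after roll: tx,ty,tz [ -4.6  -9.9 167.9]
```

step_arm(moves=[[[-5, -10, 40, -0.008], [0, 0, 45, 0], [0, 0, 45, 0], [0, 0, 25, 0], [0, 0, 13, 0]]])

```text
time: 14.9
tool_pos: [0.478, 0.3782, 0.1379]
eef_rot: [3.14, 0.022, -0.003]
wrist_force: [-0.7, -0.1, 0.3]
opening: 0.055
grip_force: 0.0
```

step_arm(moves=[[[0, 0, 0, 0], [0, 0, 0, 0], [0, 0, 0, 0], [0, 0, 0, 0], [0, 0, 0, 0]]], jaw=15)

```text
time: 15.4
tool_pos: [0.4795, 0.38, 0.1414]
eef_rot: [-3.14, -0.024, -0.003]
wrist_force: [0.0, -3.2, 6.3]
opening: 0.0245
grip_force: 59.5
```

```bash
python3 w.py
```

```text
t 15.4 pos [479.5 380.  141.4] yaw 0.016 zdir [ 0.002  0.001 -1.   ] F [ 0.  -3.2  6.3] open 24.5 grip 59.5 q [ 0.99  0.35 -0.28  0.   -0.94  0.6 ]
```

Tube gripped (24.5 mm, 59 N). The tool cannot tilt, so I lift the tube until its foot is about 8 mm in the hole. Then I draw the gripper toward -x so the tube pivots in the pads to about 25°.

step_arm(moves=[[[0, 0, -10, 0], [0, 0, -14, 0], [0, 0, -13, 0], [0, 0, 0, 0], [0, 0, 0, 0]]])

```text
time: 15.9
tool_pos: [0.4789, 0.38, 0.1773]
eef_rot: [-3.14, -0.024, -0.001]
wrist_force: [0.1, 0.1, -0.9]
opening: 0.0247
grip_force: 58.9
```

step_arm(moves=[[[-5.6, 0, 0, 0], [-5.6, 0, 0.5, 0], [-5.5, 0, 0.7, 0], [-5.5, 0, 0.7, 0], [-5.5, 0, 1.2, 0]]])

```text
time: 16.4
tool_pos: [0.452, 0.379, 0.1743]
eef_rot: [3.141, 0.025, 0.004]
wrist_force: [4.7, -4.6, 5.9]
opening: 0.0243
grip_force: 60.0
```

step_arm(moves=[[[-5.5, 0, 1.3, 0], [-5.4, 0, 1.6, 0], [-5.3, 0, 1.7, 0], [-5.2, 0, 2, 0], [-5, 0, 2.2, 0]]])

```text
time: 16.9
tool_pos: [0.4253, 0.3787, 0.1654]
eef_rot: [3.141, 0.025, 0.003]
wrist_force: [3.7, -4.2, 7.3]
opening: 0.0244
grip_force: 60.5
```

```bash
cat > tilt.py <<'E'
from w import *
s,M,y=st()
p=imaging.get_image("scene");G=s["tool_pos"]-[0,0,.003]
# fit tube tilt (about rack y) : mask compare, both views
c=cyl(13,145)-[0,0,.128]
for p in [p,imaging.get_image("top")]:
    for d in dets(p,"tall_tube")[:4]:
        m=d["region"];ys,xs=np.nonzero(m);res=[]
        for a in range(-10,45,1):
            r=R.from_euler('zy',[y,-np.radians(a)]);f=fill(p,r.apply(c)+G)
            res.append(((f*m).sum()/m.sum(),a))
        b=max(res);print(p["shot"],round(d["score"],2),xs.min(),xs.max(),ys.min(),ys.max(),"cover",round(b[0],2),"tilt",[a for q,a in res if q>b[0]-.02])
E
python3 tilt.py
```

```text
t 16.9 pos [425.3 378.7 165.4] yaw 0.016 zdir [ 0.002 -0.    -1.   ] F [ 3.7 -4.2  7.3] open 24.4 grip 60.5 q [ 1.07  0.26 -0.35  0.   -0.96  0.51]
14 0.95 447 473 199 247 cover 0.0 tilt [-10, -9, -8, -7, -6, -5, -4, -3, -2, -1, 0, 1, 2, 3, 4, 5, 6, 7, 8, 9, 10, 11, 12, 13, 14, 15, 16, 17, 18, 19, 20, 21, 22, 23, 24, 25, 26, 27, 28, 29, 30, 31, 32, 33, 34, 35, 36, 37, 38, 39, 40, 41, 42, 43, 44]
14 0.92 421 444 175 233 cover 1.0 tilt [18, 19, 20, 21, 22, 23, 24, 25, 26, 27, 28, 29, 30, 31, 32, 33, 34, 35, 36, 37, 38, 39]
14 0.51 375 388 201 224 cover 0.0 tilt [-10, -9, -8, -7, -6, -5, -4, -3, -2, -1, 0, 1, 2, 3, 4, 5, 6, 7, 8, 9, 10, 11, 12, 13, 14, 15, 16, 17, 18, 19, 20, 21, 22, 23, 24, 25, 26, 27, 28, 29, 30, 31, 32, 33, 34, 35, 36, 37, 38, 39, 40, 41, 42, 43, 44]
15 0.71 134 151 250 271 cover 0.99 tilt [28, 29, 30, 31, 32]
15 0.46 137 201 241 267 cover 0.11 tilt [37, 38, 39, 40, 41, 42, 43, 44]
15 0.42 118 129 259 265 cover 0.0 tilt [-10, -9, -8, -7, -6, -5, -4, -3, -2, -1, 0, 1, 2, 3, 4, 5, 6, 7, 8, 9, 10, 11, 12, 13, 14, 15, 16, 17, 18, 19, 20, 21, 22, 23, 24, 25, 26, 27, 28, 29, 30, 31, 32, 33, 34, 35, 36, 37, 38, 39, 40, 41, 42, 43, 44]
```

The tube pivoted to about 28°. I lift it out along its axis and re-measure in the air.

step_arm(moves=[[[-2, 0, -6, 0], [-4, 0, -10, 0], [-8, 0, -25, 0], [0, 0, -45, 0], [0, 0, -50, 0]]])

```text
time: 17.6
tool_pos: [0.4092, 0.3783, 0.3003]
eef_rot: [3.139, 0.024, -0.005]
wrist_force: [-0.2, 1.8, -0.1]
opening: 0.0245
grip_force: 59.4
```

step_arm(moves=[[[0, 0, 0, 0.058], [45, 20, 0, 0], [35, 30, 0, 0], [0, 0, 0, 0], [0, 0, 0, 0]]])

```text
time: 18.1
tool_pos: [0.4885, 0.3248, 0.2997]
eef_rot: [3.14, -0.071, -0.003]
wrist_force: [-0.6, -0.4, -0.6]
opening: 0.0241
grip_force: 59.5
```

```bash
cat > tilt2.py <<'E'
from w import *
s,M,y=st();G=s["tool_pos"]-[0,0,.003]
ps=[imaging.get_image("scene"),imaging.get_image("top")]
ms=[]
for p in ps:
    e=proj(p,G+[.025,0,-.06])[0];best=None
    for d in dets(p,"tall_tube"):
        ys,xs=np.nonzero(d["region"]);q=np.hypot(*(np.array([xs.mean(),ys.mean()])-e))
        if best is None or q<best[0]: best=(q,d["region"])
    print("dist",best and round(best[0],1),best and int(best[1].sum()));ms.append(best[1])
from scipy.optimize import minimize
def cost(v):
    r=R.from_euler('zyx',[y,-v[0],v[1]]);c=0
    for p,m in zip(ps,ms):
        f=fill(p,r.apply(cyl(13,145)-[0,0,v[2]])+G+[0,v[3],0])
        # visible part: lower portion; compare only below the fingers
        b=fill(p,r.apply(cyl(13,v[2]*1000-24)-[0,0,v[2]])+G+[0,v[3],0])
        c+=((1-m)*b).sum()/300+(m*(1-f)).sum()/300
    return c
best=min((minimize(cost,[a,0,.128,0],method='Nelder-Mead',options=dict(initial_simplex=[[a,0,.128,0],[a+.1,0,.128,0],[a,.08,.128,0],[a,0,.136,0],[a,0,.128,.003]])) for a in(.35,.45,.55)),key=lambda q:q.fun)
v=best.x;r=R.from_euler('zyx',[y,-v[0],v[1]])
print("tilt deg",np.degrees(v[:2]).round(1),"h",v[2:].round(4),"cost",round(best.fun,3),"foot",(r.apply([0,0,-v[2]])+G+[0,v[3],0]).round(4))
# foot tip extremes from masks
E
python3 tilt2.py
```

```text
t 18.1 pos [488.5 324.8 299.7] yaw -0.045 zdir [-0.002 -0.    -1.   ] F [-0.6 -0.4 -0.6] open 24.1 grip 59.5 q [ 0.92  0.19 -0.11 -0.   -1.27  0.61]
dist 3.8 744
dist 3.3 227
tilt deg [24.2 -0.6] h [ 0.1242 -0.0005] cost 0.955 foot [0.5395 0.3232 0.1834]
```

Tilt in the air is 24.2°, with the foot about 125 mm below the grip. Next I move over the left hole, stopping 20 mm short of the mouth along its axis.

step_arm(moves=[[[14, 42, 0, 0], [15, 44, 0, 0], [15, 44, 0, 0], [15, 44, 0, 0], [15, 44, 0, 0]]])

```text
time: 18.8
tool_pos: [0.5529, 0.1038, 0.3011]
eef_rot: [-3.14, 0.064, -0.001]
wrist_force: [1.4, 0.0, -1.1]
opening: 0.0244
grip_force: 59.5
```

step_arm(moves=[[[15, 44, 0, 0], [15, 40, 0, 0], [0, 0, 0, 0], [0, 0, 0, 0], [0, 0, 0, 0]]])

```text
time: 19.3
tool_pos: [0.5792, 0.0202, 0.3007]
eef_rot: [-3.141, 0.066, -0.0]
wrist_force: [-0.6, 1.3, -0.9]
opening: 0.0242
grip_force: 59.6
```

```bash
python3 tilt2.py; python3 w.py 578.8 18.2 253.4 -0.043
```

```text
t 19.3 pos [579.2  20.2 300.7] yaw -0.042 zdir [ 0.  0. -1.] F [-0.6  1.3 -0.9] open 24.2 grip 59.6 q [ 0.37  0.17 -0.13 -0.   -1.27  1.16]
dist 2.9 812
dist 46.8 662
tilt deg [ 9.5 -4.9] h [ 0.1378 -0.0024] cost 2.969 foot [0.6019 0.0063 0.1623]
t 19.5 pos [579.3  20.4 300.8] yaw -0.041 zdir [ 0.  0. -1.] F [-0.2  0.4 -0.4] open 24.1 grip 59.6 q [ 0.37  0.17 -0.13 -0.   -1.27  1.16]
d tool [-0.4  2.3 47.4]
roll 0.002
after roll: tx,ty,tz [-0.4  2.2 47.4]
```

step_arm(moves=[[[0, 2.2, 20, 0], [0, 0, 20, 0], [0, 0, 7, 0], [0, 0, 0, 0], [0, 0, 0, 0]]])

```text
time: 20.0
tool_pos: [0.5798, 0.0173, 0.2545]
eef_rot: [3.141, -0.066, 0.001]
wrist_force: [0.3, -0.0, 0.0]
opening: 0.0248
grip_force: 59.5
```

step_arm(moves=[[[2.1, 0, 4.5, 0], [2.1, 0, 4.5, 0], [2.1, 0, 4.5, 0], [0, 0, 0, 0], [0, 0, 0, 0]]])

```text
time: 20.5
tool_pos: [0.5857, 0.0166, 0.24]
eef_rot: [3.141, -0.067, -0.001]
wrist_force: [-0.4, -0.8, -1.0]
opening: 0.0245
grip_force: 59.5
```

```bash
python3 w.py; python3 - <<'E'
from h import *
p=imaging.get_image("scene");cv2.imwrite("pics/e.png",p["color"][...,::-1])
# predicted foot vs seen: where tube mask ends
for d in dets(p,"tall_tube"):
    m=d["region"];ys,xs=np.nonzero(m);print(round(d["score"],2),xs.min(),xs.max(),ys.min(),ys.max(),m.sum())
a=np.array([.4223,-.0182,-.9063]);mo=np.array([.640,.0155,.119])
for k in(0,10,20,60): print(k,proj(p,mo-a*k/1e3).round(1))
E
```

```text
t 20.5 pos [585.7  16.6 240. ] yaw -0.043 zdir [-0. -0. -1.] F [-0.4 -0.8 -1. ] open 24.5 grip 59.5 q [ 0.36  0.22 -0.21  0.   -1.14  1.17]
0.84 447 473 199 248 591
0.63 260 276 155 218 667
0 [[265.4 217.2]]
10 [[266.  213.1]]
20 [[266.6 209. ]]
60 [[269.3 192.3]]
```

step_arm(moves=[[[1.3, 0, 2.7, 0], [1.3, 0, 2.7, 0], [1.3, 0, 2.7, 0], [1.3, 0, 2.7, 0], [0, 0, 0, 0]]])

```text
time: 21.1
tool_pos: [0.5902, 0.0154, 0.229]
eef_rot: [3.139, -0.068, -0.003]
wrist_force: [-1.7, -5.2, 0.2]
opening: 0.0246
grip_force: 60.6
```

```bash
python3 w.py; python3 - <<'E'
from h import *
p=imaging.get_image("scene")
d=[d for d in dets(p,"tall_tube") if 250<d["at"][1]<285][0];m=d["region"]
for r in range(150,225,6):
    x=np.nonzero(m[r])[0]
    if len(x): print(r,x.min(),x.max())
E
```

```text
t 21.1 pos [590.2  15.4 229. ] yaw -0.043 zdir [-0.002 -0.002 -1.   ] F [-1.7 -5.2  0.2] open 24.6 grip 60.6 q [ 0.36  0.24 -0.21  0.   -1.12  1.17]
162 268 273
168 267 274
174 265 275
180 264 274
186 263 273
192 262 272
198 262 271
204 261 270
210 260 269
216 259 268
```

The -y force shows the chamfer guiding the foot that way, so I shift a little in -y and continue.

step_arm(moves=[[[0, 1.5, 0, 0], [0, 0, 0, 0], [1.3, 0, 2.7, 0], [1.3, 0, 2.7, 0], [0, 0, 0, 0]]])

```text
time: 21.7
tool_pos: [0.5933, 0.0147, 0.2234]
eef_rot: [3.14, -0.067, -0.001]
wrist_force: [-2.0, -4.5, -1.6]
opening: 0.0245
grip_force: 60.3
```

```bash
python3 w.py;python3 -c "
from h import *
print(monitor.sense()['moment'])"
```

```text
t 21.7 pos [593.3  14.7 223.4] yaw -0.043 zdir [-0.001 -0.    -1.   ] F [-2.  -4.5 -1.6] open 24.5 grip 60.3 q [ 0.35  0.25 -0.22  0.   -1.11  1.17]
[-1.75202384  0.75661255 -0.25021289]
```

step_arm(moves=[[[0, 1.5, 0, 0], [0, 1, 0, 0], [1.7, 0, 3.6, 0], [1.7, 0, 3.6, 0], [0, 0, 0, 0]]])

```text
time: 22.2
tool_pos: [0.5968, 0.0125, 0.2161]
eef_rot: [-3.141, 0.067, 0.001]
wrist_force: [-1.1, -0.0, -2.0]
opening: 0.0243
grip_force: 59.6
```

step_arm(moves=[[[1.7, 0, 3.6, 0], [1.7, 0, 3.6, 0], [0, 0, 0, 0], [0, 0, 0, 0], [0, 0, 0, 0]]])

```text
time: 22.7
tool_pos: [0.5993, 0.012, 0.2119]
eef_rot: [3.141, -0.066, 0.0]
wrist_force: [-15.2, 3.1, 18.6]
opening: 0.0244
grip_force: 61.7
```

```bash
python3 w.py
```

```text
t 22.7 pos [599.3  12.  211.9] yaw -0.042 zdir [ 0. -0. -1.] F [-15.2   3.1  18.6] open 24.4 grip 61.7 q [ 0.35  0.27 -0.22  0.   -1.09  1.18]
```

Resistance at about 26–30 mm depth, which may be the stub. I relieve the side load and push again to be sure.

step_arm(moves=[[[-1.5, 0, 0, 0], [-1.5, 0, 0, 0], [0, 0, 2, 0], [0.5, 0, 1.5, 0], [0, 0, 0, 0]]])

```text
time: 23.2
tool_pos: [0.5982, 0.012, 0.2112]
eef_rot: [3.141, -0.065, 0.007]
wrist_force: [-18.4, 2.4, 31.7]
opening: 0.0246
grip_force: 63.1
```

```bash
python3 w.py; python3 tilt.py | cut -c1-160
```

```text
t 23.2 pos [598.2  12.  211.2] yaw -0.041 zdir [ 0.004 -0.    -1.   ] F [-18.4   2.4  31.7] open 24.6 grip 63.1 q [ 0.35  0.26 -0.23  0.   -1.08  1.18]
t 23.2 pos [598.2  12.  211.2] yaw -0.041 zdir [ 0.004 -0.    -1.   ] F [-18.4   2.4  31.7] open 24.6 grip 63.1 q [ 0.35  0.26 -0.23  0.   -1.08  1.18]
22 0.67 446 473 199 248 cover 0.0 tilt [-10, -9, -8, -7, -6, -5, -4, -3, -2, -1, 0, 1, 2, 3, 4, 5, 6, 7, 8, 9, 10, 11, 12, 13, 14, 15, 16, 17, 18, 19, 20, 21, 2
22 0.59 258 273 168 219 cover 0.99 tilt [26, 27, 28, 29, 30, 31, 32, 33, 34, 35, 36, 37, 38, 39, 40]
23 0.72 104 129 258 269 cover 0.0 tilt [-10, -9, -8, -7, -6, -5, -4, -3, -2, -1, 0, 1, 2, 3, 4, 5, 6, 7, 8, 9, 10, 11, 12, 13, 14, 15, 16, 17, 18, 19, 20, 21, 2
```

A firm stop, 36 N along the axis with no advance, so the left hole is blocked at about 27–30 mm. I back out along the axis and shift 60 mm to the right hole.

step_arm(moves=[[[-2.5, 0, -6, 0], [-3.8, 0, -8.2, 0], [-3.8, 0, -8.2, 0], [-3.8, 0, -8.2, 0], [-3.8, 0, -8.2, 0]]])

```text
time: 23.9
tool_pos: [0.5798, 0.013, 0.2455]
eef_rot: [3.141, -0.067, 0.0]
wrist_force: [-0.4, 0.7, -0.5]
opening: 0.0244
grip_force: 59.7
```

step_arm(moves=[[[-2, 0, -4.5, 0], [0, 20, 0, 0], [0, 20, 0, 0], [0, 20, 0, 0], [0, 0, 0, 0]]])

```text
time: 24.4
tool_pos: [0.575, -0.0486, 0.2495]
eef_rot: [3.141, -0.07, -0.0]
wrist_force: [-0.6, -0.6, -0.4]
opening: 0.0248
grip_force: 59.7
```

```bash
python3 w.py; python3 - <<'E'
from h import *
a=np.array([.4223,-.0182,-.9063]);
# line through left-hole stop TCP, shifted 60 mm along rack -y
P=np.array([.5985,.0122,.2112])+.06*np.array([np.sin(-.043),-np.cos(.043),0])
s=monitor.sense();d=s["tool_pos"]-P;k=d@a;print("from stop-eq along axis mm",k*1e3,"off",(d-k*a)*1e3)
E
python3 tilt2.py
```

```text
t 24.4 pos [575.  -48.6 249.5] yaw -0.044 zdir [-0. -0. -1.] F [-0.6 -0.6 -0.4] open 24.8 grip 59.7 q [ 0.25  0.2  -0.21  0.   -1.15  1.27]
from stop-eq along axis mm -43.4864028369819 off [-2.55242456 -1.62634288 -1.15898308]
t 24.4 pos [575.  -48.6 249.5] yaw -0.044 zdir [-0. -0. -1.] F [-0.6 -0.6 -0.4] open 24.8 grip 59.7 q [ 0.25  0.2  -0.21  0.   -1.15  1.27]
dist 3.5 671
dist 197.0 265
tilt deg [ 6.6 -5.6] h [ 0.1387 -0.0053] cost 1.54 foot [ 0.5909 -0.0674  0.1094]
```

step_arm(moves=[[[2.4, -1.5, 0, 0], [2.1, 0, 4.5, 0], [2.1, 0, 4.5, 0], [1.3, 0, 2.7, 0], [1.3, 0, 2.7, 0]]])

```text
time: 25.1
tool_pos: [0.5846, -0.0458, 0.2344]
eef_rot: [3.141, -0.067, -0.001]
wrist_force: [0.0, -0.2, -0.3]
opening: 0.0244
grip_force: 59.8
```

step_arm(moves=[[[1.3, 0, 2.7, 0], [1.3, 0, 2.7, 0], [1.3, 0, 2.7, 0], [0, 0, 0, 0], [0, 0, 0, 0]]])

```text
time: 25.6
tool_pos: [0.5884, -0.0461, 0.2267]
eef_rot: [3.141, -0.067, -0.001]
wrist_force: [0.1, -0.6, -1.3]
opening: 0.0245
grip_force: 59.7
```

```bash
python3 w.py
```

```text
t 25.6 pos [588.4 -46.1 226.7] yaw -0.043 zdir [-0. -0. -1.] F [ 0.1 -0.6 -1.3] open 24.5 grip 59.7 q [ 0.25  0.24 -0.22 -0.   -1.11  1.28]
```

step_arm(moves=[[[1.5, 0.5, 3.2, 0], [1.5, 0, 3.2, 0], [1.5, 0, 3.2, 0], [1.5, 0, 3.2, 0], [0, 0, 0, 0]]])

```text
time: 26.1
tool_pos: [0.5944, -0.0467, 0.2133]
eef_rot: [3.141, -0.067, -0.001]
wrist_force: [-1.1, -0.9, -2.3]
opening: 0.0243
grip_force: 59.8
```

step_arm(moves=[[[1.7, 0, 3.6, 0], [1.7, 0, 3.6, 0], [0, 0, 0, 0], [0, 0, 0, 0], [0, 0, 0, 0]]])

```text
time: 26.6
tool_pos: [0.5978, -0.0469, 0.2067]
eef_rot: [3.141, -0.068, -0.001]
wrist_force: [-1.5, -0.9, -1.9]
opening: 0.0248
grip_force: 59.6
```

```bash
python3 w.py
```

```text
t 26.6 pos [597.8 -46.9 206.7] yaw -0.043 zdir [-0. -0. -1.] F [-1.5 -0.9 -1.9] open 24.8 grip 59.6 q [ 0.25  0.27 -0.23 -0.   -1.08  1.28]
```

Already 5 mm deeper than the left stop with no resistance, so the right hole is the clear one. I continue down.

step_arm(moves=[[[1.5, 0, 3.2, 0], [1.5, 0, 3.2, 0], [1.5, 0, 3.2, 0], [1.3, 0, 2.7, 0], [0, 0, 0, 0]]])

```text
time: 27.1
tool_pos: [0.6035, -0.0472, 0.1938]
eef_rot: [3.141, -0.068, -0.002]
wrist_force: [-3.7, -1.4, -4.2]
opening: 0.0245
grip_force: 59.6
```

step_arm(moves=[[[1.3, 0, 2.7, 0], [1.3, 0, 2.7, 0], [0.9, 0, 1.8, 0], [0, 0, 0, 0], [0, 0, 0, 0]]])

```text
time: 27.6
tool_pos: [0.6059, -0.0476, 0.189]
eef_rot: [3.14, -0.067, -0.002]
wrist_force: [-13.6, 0.2, 13.2]
opening: 0.0243
grip_force: 61.4
```

```bash
python3 w.py
```

```text
t 27.6 pos [605.9 -47.6 189. ] yaw -0.042 zdir [-0.002 -0.001 -1.   ] F [-13.6   0.2  13.2] open 24.3 grip 61.4 q [ 0.24  0.3  -0.23  0.   -1.04  1.29]
```

It stopped about 24.5 mm deeper than the left hole did, so it is home. I relieve the side load, press lightly, release and rise.

step_arm(moves=[[[-1.5, 0, 0, 0], [0, 0, 1, 0], [0, 0, 0, 0], [0, 0, 0, 0], [0, 0, 0, 0]]])

```text
time: 28.1
tool_pos: [0.6055, -0.0475, 0.1888]
eef_rot: [3.14, -0.066, 0.002]
wrist_force: [-11.9, -0.0, 15.0]
opening: 0.0244
grip_force: 61.6
```

step_arm(moves=[[[0, 0, 0, 0], [0, 0, 0, 0], [0, 0, 0, 0], [0, 0, 0, 0], [0, 0, 0, 0]]], jaw=45)

```text
time: 28.6
tool_pos: [0.6059, -0.0471, 0.1862]
eef_rot: [-3.141, 0.067, -0.0]
wrist_force: [0.7, 0.4, 0.3]
opening: 0.0452
grip_force: 0.0
```

step_arm(moves=[[[0, 0, -10, 0], [0, 0, -30, 0], [0, 0, -45, 0], [0, 0, -45, 0], [-40, 0, 0, 0]]])

```text
time: 29.1
tool_pos: [0.5713, -0.0455, 0.3235]
eef_rot: [3.141, -0.067, 0.018]
wrist_force: [-0.0, 0.6, -0.5]
opening: 0.045
grip_force: 0.0
```

step_arm(moves=[[[-45, 0, 0, 0], [-45, 0, 0, 0], [-45, 0, 0, 0], [-45, 0, 0, 0], [-45, 0, 0, 0]]])

```text
time: 29.6
tool_pos: [0.3394, -0.0363, 0.3169]
eef_rot: [-3.141, 0.068, -0.001]
wrist_force: [0.3, 2.1, 1.8]
opening: 0.0453
grip_force: 0.0
```

```bash
python3 w.py; python3 - <<'E'
from h import *
ps=[imaging.get_image(n) for n in("top","scene")]
for p in ps: 
  for l in("panel","tall_tube","open_tin","matchbox","paint_tin","jar"): print(l,[(round(d["score"],2),np.round(d["at"]).astype(int).tolist()) for d in dets(p,l)])
a=np.array([.4223,-.0182,-.9063])
for k in(90,115): print(k,[proj(p,np.array([.637,-.046,.119])-a*k/1e3).round(1).tolist() for p in ps])
A=cv2.resize(ps[0]["color"][150:350,80:480,::-1],None,fx=2,fy=2)[:300*2-350];b=cv2.resize(ps[1]["color"][120:295,100:460,::-1],None,fx=2,fy=2)
c=np.zeros((600,800,3),np.uint8);c[:250]=A[:250];c[250:600,:720]=b;cv2.imwrite("pics/f.png",c)
E
```

```text
t 29.6 pos [339.4 -36.3 316.9] yaw -0.043 zdir [ 0.001  0.    -1.   ] F [0.3 2.1 1.8] open 45.3 grip 0.0 q [ 0.49 -0.28 -0.52  0.   -1.33  1.04]
panel [(0.85, [253, 397]), (0.79, [195, 203]), (0.36, [193, 256])]
tall_tube [(0.75, [264, 117]), (0.52, [200, 301])]
open_tin [(0.96, [280, 226])]
matchbox [(0.89, [282, 341])]
paint_tin [(0.58, [143, 257])]
jar [(0.95, [142, 323])]
panel [(0.91, [149, 178]), (0.89, [279, 352]), (0.68, [242, 249])]
tall_tube [(0.85, [218, 460]), (0.74, [192, 239])]
open_tin [(0.79, [197, 344])]
matchbox [(0.82, [184, 233])]
paint_tin [(0.86, [296, 267])]
jar []
90 [[[303.5, 204.8]], [[246.5, 173.6]]]
115 [[[303.9, 208.2]], [[248.0, 162.9]]]
```

View pics/f.png

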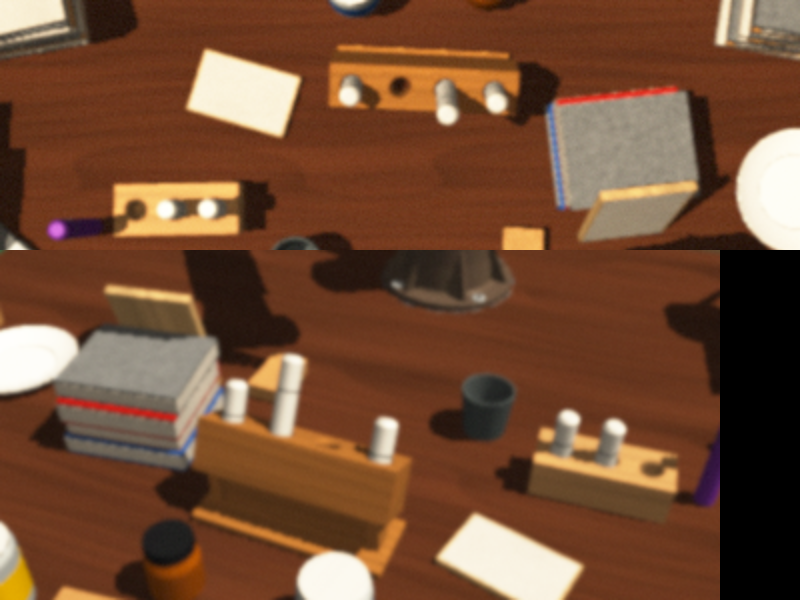

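The tube's cap is at scene (245,175), matching the fully-home prediction (246.5,173.6) rather than the blocked one (248,163). The panel leans on the books, the other tubes are in their holes, and the tins, jar and box have not moved.

```bash
python3 -c "
from bench import robot
print(robot.sign_off())"
```

```text
the job is handed in; nothing more can be done
None
```

The panel now leans against the books on its short edge, the tall tube is fully home in the rack's right hole (the left was blocked about 25 mm short), and the job was handed in after about 30 s of robot time.

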